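Tilt the tote to gather the chamber plugs by the beaker

TASK

Lift the blue carry tote off the bench by its grey handle bar and tilt it so that all four loose plugs slide down into the one corner that has the open steel beaker beside it. Keep holding it there, clear of the bench and well tilted towards that corner, with the corner still beside the beaker, so that I can pick the plugs over into the beaker with the forceps. Spill no plug, leave the beaker, bottles and other things where they are, and finish while still holding the tilted tote steady in the gripper.

Things in the scene. Friction and masses are not known exactly. Their poses are not given: they have to be found in the camera images.
- tote: blue open-topped plastic carry tote, 160 mm (its x) by 220 mm (its y) outside, 50 mm deep, walls and floor 4 mm thick, a 6 mm rim flange outside the wall tops; about 0.30 kg. Origin at the centre of its underside, z up out of the tote. A fixed (not hinged) handle arches over its middle: two uprights at the middle of the end walls (y = +-110 mm) carry a grey straight grip bar along y
- handle (a point): middle of the grey grip bar of the tote, 115 mm above the tote's underside; axes as the tote's. The bar runs 230 mm along y, is 14 mm thick along x and 22 mm high (from 104 to 126 mm above the underside), flat-sided, with free space below it
- corner_pp (a point): inner corner of the tote's floor at its +x, +y end (x +76, y +106, z 4 mm in the tote)
- corner_pm (a point): inner corner of the tote's floor at its +x, -y end (x +76, y -106, z 4 mm in the tote)
- corner_mp (a point): inner corner of the tote's floor at its -x, +y end (x -76, y +106, z 4 mm in the tote)
- corner_mm (a point): inner corner of the tote's floor at its -x, -y end (x -76, y -106, z 4 mm in the tote)
- plug0: one of the four loose plugs that lie scattered on the tote's floor: white acetal disc, 28 mm across and 12 mm thick, with a teal stub 9 mm across and 8 mm high on top; 12 g. Origin at the centre of its flat underside, z up out of the stub. Slippery: it starts to slide on the tote's floor at a slope of about 9 to 14 degrees, but one that also rubs along a wall needs more, about 25 to 30 degrees towards the corner
- plug1: one of the four loose plugs that lie scattered on the tote's floor: white acetal disc, 28 mm across and 12 mm thick, with a teal stub 9 mm across and 8 mm high on top; 12 g. Origin at the centre of its flat underside, z up out of the stub. Slippery: it starts to slide on the tote's floor at a slope of about 9 to 14 degrees, but one that also rubs along a wall needs more, about 25 to 30 degrees towards the corner
- plug2: one of the four loose plugs that lie scattered on the tote's floor: white acetal disc, 28 mm across and 12 mm thick, with a teal stub 9 mm across and 8 mm high on top; 12 g. Origin at the centre of its flat underside, z up out of the stub. Slippery: it starts to slide on the tote's floor at a slope of about 9 to 14 degrees, but one that also rubs along a wall needs more, about 25 to 30 degrees towards the corner
- plug3: one of the four loose plugs that lie scattered on the tote's floor: white acetal disc, 28 mm across and 12 mm thick, with a teal stub 9 mm across and 8 mm high on top; 12 g. Origin at the centre of its flat underside, z up out of the stub. Slippery: it starts to slide on the tote's floor at a slope of about 9 to 14 degrees, but one that also rubs along a wall needs more, about 25 to 30 degrees towards the corner
- beaker: the open empty beaker: stainless steel, 72 mm across (78 at the rolled rim), 95 mm high, standing off one of the four corners of the tote (any one of them; three closed bottles stand off the others), its axis about 105 to 140 mm from that inner corner and more than 220 mm from the other corners. Origin at the centre of its base. Must stay where it stands
- bottle: amber bottle with a blue cap, 68 mm across, 140 mm high, off another corner of the tote; origin at the centre of its base. Must stay where it stands
- media: pink jar with a blue cap, 60 mm across, 115 mm high, off another corner of the tote; origin at the centre of its base. Must stay where it stands
- wash: off-white wash bottle with a red cap and a bent spout, 68 mm across, 150 mm high, off another corner of the tote; origin at the centre of its base. Must stay where it stands
- syringe: syringe with a teal plunger lying on the bench well to the left of the tote, 150 mm long, 29 mm high; origin under its barrel. Must stay where it lies
- forceps: steel forceps lying on the bench well to the right of the tote, 160 mm long, 7 mm high; origin under its middle. Must stay where they lie
- table: the white bench top, its surface at height 0. Fixed equipment up to 250 mm tall stands on it beyond 0.85 m ahead of the robot and more than 0.5 m to either side

How it is judged:
At the end, for the whole second after the job is handed in: Held at rest in the fingers, clear of bench and bystanders; low corner at least 12 mm up and within 210 mm (level) of the beaker axis; tilt over 0.2 rad, both floor edges falling over 0.07 rad to it; all plugs within 110 mm of it; no bystander moved over 30 mm (contact force between the fingers and tote above 1 N and angle between tote's own z axis and vertical above 0.2 rad and contact force between tote and table below 0.05 N and contact force between tote and beaker below 0.05 N and contact force between tote and bottle below 0.05 N and contact force between tote and media below 0.05 N and contact force between tote and wash below 0.05 N and contact force between tote and syringe below 0.05 N and contact force between tote and forceps below 0.05 N and linear speed of each of tote, plug0, plug1, plug2, plug3 below 0.02 m/s and angular speed of tote below 0.15 rad/s and distance of each of beaker, bottle, media, wash, syringe, forceps from where it was at the start of the episode below 0.03 m and ((angle between tote's own x axis and vertical above 1.6408 rad and angle between tote's own y axis and vertical above 1.6408 rad and distance between each of plug0, plug1, plug2, plug3 and corner_pp below 0.11 m and height (world z) of corner_pp above 0.012 m and horizontal distance between corner_pp and beaker below 0.21 m) or (angle between tote's own x axis and vertical above 1.6408 rad and angle between tote's own y axis and vertical below 1.5008 rad and distance between each of plug0, plug1, plug2, plug3 and corner_pm below 0.11 m and height (world z) of corner_pm above 0.012 m and horizontal distance between corner_pm and beaker below 0.21 m) or (angle between tote's own x axis and vertical below 1.5008 rad and angle between tote's own y axis and vertical above 1.6408 rad and distance between each of plug0, plug1, plug2, plug3 and corner_mp below 0.11 m and height (world z) of corner_mp above 0.012 m and horizontal distance between corner_mp and beaker below 0.21 m) or (angle between tote's own x axis and vertical below 1.5008 rad and angle between tote's own y axis and vertical below 1.5008 rad and distance between each of plug0, plug1, plug2, plug3 and corner_mm below 0.11 m and height (world z) of corner_mm above 0.012 m and horizontal distance between corner_mm and beaker below 0.21 m))); the arm keeps its last pose, push and grip.
It fails at once if a plug falls out on to the bench (contact force between any of plug0, plug1, plug2, plug3 and table above 0.02 N).
It fails at once if the beaker, a bottle, the syringe or the forceps is pushed away or knocked over (distance of any of beaker, bottle, media, wash, syringe, forceps from where it was at the start of the episode above 0.03 m).
It also fails if it takes over 38 s, if anything falls off the work surface, if the arm or the gripper's body presses on something with over 40 N, if the wrist force passes 120 N, or if a joint passes its speed limit or range.

ROBOT

A 6-joint arm with a two-finger parallel gripper is mounted at the origin on the work surface. World frame = base frame: x ahead of the robot, y to its left, z up, the work surface at z = 0. Lengths are in m, angles in rad, forces in N, time in s.
With the tool pointing down it reaches from about 0.4 to 0.925 m from the base axis. Payload 12.5 kg.
Tool frame: the origin (TCP) lies midway between the tips of the shut fingers; the grasp point (between the pads) lies 19 mm behind it; z points along the fingers, y is the line along which they close (so a half turn about z gives the same grasp; the last joint's range is limited). The gripper opens to 95 mm and grips with 3 to 60 N. Pads are 20 mm wide; open, the fingers measure 119 mm over their backs; the gripper's body (75 mm by 180 mm) begins 59 mm behind the grasp point.
Start: joints at [-0.106, 0.491, 1.559, -0, 1.092, -0.106], TCP at [0.625, 0, 0.215] pointing down, gripper open.
Joint ranges: [-3.1, 3.1], [-0.84, 2.19], [0.05, 2.79], [-1.13, 4.28], [0.06, 2.93], [-2.69, 2.69]. Speed limits (rad/s): [2.22, 2.22, 2.79, 3.14, 3.14, 3.14].

INTERFACE

Orientations are given as a 3x3 rotation matrix whose columns are the frame's x, y, z axes.
In Python, from rig import * gives the robot as it stands. Calls block until the motion is done:
- goto(position, orientation): joint-space move of the TCP to a pose.
- move_l(position, orientation=None, v=0.15): straight line of the TCP; orientation=None keeps the orientation; v is the mean speed in m/s.
- move_j(angles): joint-space move.
- command_gripper(opening, grasp_force=None): finger opening in m; grasp_force is the grip in N (None keeps the last); returns when the fingers have stopped.
- dwell(seconds).
- ik(position, orientation): joint angles nearest the present ones, or None.
- get_state(): the state.
- grab_frame(name): name is "scene" or "side" or "wrist"; returns a dict with "frame" (384x512x3 uint8, blue, green, red), "K" (3x3 intrinsics, pixels), "k1" (the pictures are not rectified: a ray, as slopes to the right and down, at radius r is drawn at 1 + k1 r^2 times it, then the intrinsics apply), "view" (4x4, takes a point from world to camera coordinates). Camera axes: x right, y up, looking along -z (the intrinsics and any distortion apply to the point x, -y, -z); pixel columns grow to the right and rows downward; lengths in m; the calibration is good to about 2 mm. A picture is of the moment at which its call begins. There is no depth.
A pose or a line that the arm cannot do raises MotionError and nothing moves.
- sign_off(): hands the job in; it is judged then, once.
Trained networks look in a picture, given as the dict that the camera call returned (one of the last four; its "shot" number tells which), for a name from the list of things; names that differ only in an ending like _2 or _b are one class to them, and where a whole thing is asked for, a point or a joint stands for the part that bears it (a point fixed in the world has none). Each returns a list of dicts, best first, with "score" (0 to 1); they miss things now and then, are a little off and sometimes report something else, mostly with a low value. They report only what shows in the picture. A call takes as long as a camera call.
- cut_out(picture, query): "region" (384x512 bool, what is visible of it).
- landmark_of(picture, query): "position" ([x, y, z] in m, in world coordinates, good to about 4 mm: a listed point, or the origin of a listed thing).
The state is a dict: "time": time; "qpos": joint angles; "joint_velocities": joint speeds; "effort": joint torques, N m; "tcp_pos": TCP position; "tool_rot": TCP orientation; "wrist_force": force on the tool from outside, world axes, zero at the start; "torque": the same for the moment, N m; "gripper_width": finger opening in m; "grip_force": force on a finger pad.
Only numpy, scipy, OpenCV 4.12 (cv2) and the standard library are available. Lean on these libraries where they do the work, as an engineer would, in place of code of your own. Each camera call takes 0.05 s, during which the arm holds its last target. There are 200 camera calls.

## Working session

There is one attempt and no reset: what is moved stays moved. The work goes in short steps, each a Python script; the robot and the scene stay as the last script left them, time stands still between calls to the robot, and variables do not carry over. Pictures are saved under pics/ and viewed, at most 10 in all, crops included, and the job is handed in when it is done.

```bash
mkdir -p pics; python3 - <<'E'
from rig import *
import cv2,numpy as np
for n in ("scene","side"):
    p=grab_frame(n); cv2.imwrite(f"pics/{n}0.png",p["frame"])
    for q in ["tote","handle","corner_pp","corner_pm","corner_mp","corner_mm","beaker","bottle","media","wash","plug0"]:
        print(n,q,[(np.round(d["position"],3).tolist(),round(d["score"],2)) for d in landmark_of(p,q)[:5]])
a=cv2.imread("pics/scene0.png");b=cv2.imread("pics/side0.png")
cv2.imwrite("pics/both.png",cv2.resize(np.vstack([a,b]),(400*1,600)))
print(get_state()["time"])
E
```

```text
scene tote [([0.542, -0.045, -0.002], 0.75)]
scene handle [([0.544, -0.038, 0.111], 0.77)]
scene corner_pp [([0.584, 0.082, 0.002], 0.94)]
scene corner_pm [([0.643, -0.119, 0.001], 0.56)]
scene corner_mp [([0.435, 0.046, 0.004], 0.71)]
scene corner_mm [([0.495, -0.163, 0.003], 0.72), ([0.462, -0.275, 0.001], 0.34)]
scene beaker [([0.742, -0.198, 0.001], 0.84), ([0.588, 0.084, 0.004], 0.64), ([0.398, -0.002, -0.004], 0.63), ([0.54, -0.035, 0.112], 0.32)]
scene bottle [([0.609, 0.192, 0.007], 0.56), ([0.435, 0.044, 0.002], 0.27)]
scene media [([0.348, 0.135, 0.004], 0.87)]
scene wash [([0.461, -0.275, 0.002], 0.62), ([0.487, 0.033, 0.006], 0.53)]
scene plug0 [([0.4, -0.002, -0.004], 0.68), ([0.486, 0.035, 0.005], 0.58), ([0.552, 0.021, 0.004], 0.56)]
side tote [([0.538, -0.039, 0.003], 0.59)]
side handle [([0.54, -0.033, 0.114], 0.96)]
side corner_pp [([0.343, 0.139, -0.0], 0.68), ([0.584, 0.088, 0.003], 0.61)]
side corner_pm [([0.644, -0.123, 0.005], 0.63), ([0.527, 0.487, -0.002], 0.51)]
side corner_mp [([0.434, 0.041, 0.003], 0.64), ([0.4, -0.001, 0.003], 0.49)]
side corner_mm [([0.498, -0.163, 0.006], 0.89)]
side beaker [([0.741, -0.197, -0.001], 0.96), ([0.611, 0.193, -0.002], 0.51)]
side bottle []
side media [([0.346, 0.142, 0.002], 0.95), ([0.54, -0.039, 0.002], 0.43)]
side wash [([0.46, -0.272, -0.003], 0.71)]
side plug0 [([0.618, -0.104, 0.001], 0.45), ([0.509, -0.114, 0.006], 0.38)]
1.2
```

View pics/scene0.png

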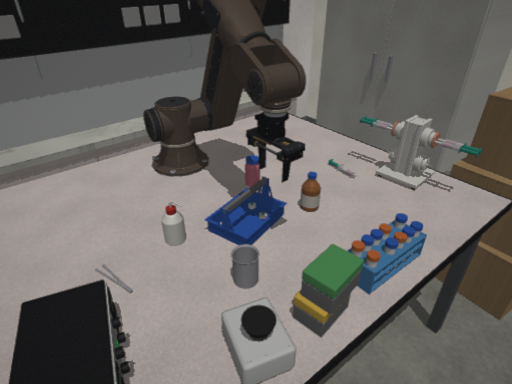

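The scene picture shows the tote at about (250,215) and the steel beaker at (245,267). In world coordinates the beaker is about 125 mm off corner_pm, so I'll tilt towards +x, -y. Next I'll check that every pose is reachable before moving.

```bash
cat > h.py <<'E'
from rig import *
import numpy as np
from scipy.spatial.transform import Rotation as Ro
H=np.array([.540,-.037,.115]); YAW=16.1
ex=np.array([np.cos(np.radians(YAW)),np.sin(np.radians(YAW)),0]); z=np.array([0,0,-1.])
U=np.array([.63,-.77,0]) # towards the beaker
def pose(shift,up,a=0,b=0,s=1):
    """a: degrees down towards -y, b: degrees down towards +x (tote axes)"""
    y=s*ex; R0=np.c_[np.cross(y,z),y,z]
    T0=Ro.from_euler('z',YAW,degrees=True)
    D=(T0*Ro.from_euler('YX',[b,a],degrees=True)*T0.inv()).as_matrix()
    R=D@R0
    return H+U*shift+[0,0,up]+.019*R[:,2],R
WP=[(0,.1,0,0),(.0,.1,0,0),(.04,.12,10,0),(.04,.12,24,0),(.05,.12,24,10),(.05,.12,16,24),(.05,.12,12,24)]
E
python3 - <<'E'
from h import *
print(get_state()["time"])
for s in (1,-1):
    for w in [(0,.08,0,0),(0,0,0,0)]+WP:
        q=ik(*pose(*w,s=s)); print(s,w,None if q is None else np.round(q,2))
E
```

```text
1.2
1 (0, 0.08, 0, 0) [-0.19  0.42  1.81 -0.    0.91 -0.47]
1 (0, 0, 0, 0) [-0.19  0.53  1.89 -0.    0.73 -0.47]
1 (0, 0.1, 0, 0) [-0.19  0.39  1.79 -0.    0.96 -0.47]
1 (0.0, 0.1, 0, 0) [-0.19  0.39  1.79 -0.    0.96 -0.47]
1 (0.04, 0.12, 10, 0) [-0.3   0.44  1.66  0.16  1.15 -0.65]
1 (0.04, 0.12, 24, 0) [-0.38  0.5   1.6   0.34  1.32 -0.79]
1 (0.05, 0.12, 24, 10) [-0.35  0.56  1.5   0.24  1.47 -0.66]
1 (0.05, 0.12, 16, 24) [-0.26  0.62  1.4   0.03  1.62 -0.49]
1 (0.05, 0.12, 12, 24) [-0.24  0.61  1.41 -0.02  1.59 -0.47]
-1 (0, 0.08, 0, 0) [-0.19  0.42  1.81 -0.    0.91  2.67]
-1 (0, 0, 0, 0) [-0.19  0.53  1.89 -0.    0.73  2.67]
-1 (0, 0.1, 0, 0) [-0.19  0.39  1.79 -0.    0.96  2.67]
-1 (0.0, 0.1, 0, 0) [-0.19  0.39  1.79 -0.    0.96  2.67]
-1 (0.04, 0.12, 10, 0) [-0.3   0.44  1.66  0.16  1.15  2.49]
-1 (0.04, 0.12, 24, 0) [-0.38  0.5   1.6   0.34  1.32  2.35]
-1 (0.05, 0.12, 24, 10) [-0.35  0.56  1.5   0.24  1.47  2.48]
-1 (0.05, 0.12, 16, 24) [-0.26  0.62  1.4   0.03  1.62  2.65]
-1 (0.05, 0.12, 12, 24) [-0.24  0.61  1.41 -0.02  1.59  2.67]
```

```bash
python3 - <<'E'
from h import *
import cv2
goto(*pose(0,.08)); 
p=grab_frame("wrist"); cv2.imwrite("pics/w1.png",p["frame"])
print([(np.round(d["position"],3).tolist(),round(d["score"],2)) for d in landmark_of(p,"handle")])
command_gripper(.06)
move_l(*pose(0,0),v=.08)
s=get_state();print(s["time"],s["wrist_force"])
command_gripper(.0,60)
s=get_state();print(s["time"],s["gripper_width"],s["grip_force"],s["wrist_force"])
move_l(*pose(0,.1),v=.06)
s=get_state();print(s["time"],s["gripper_width"],s["grip_force"],s["wrist_force"],s["torque"])
p=grab_frame("side"); cv2.imwrite("pics/s1.png",p["frame"])
E
```

```text
[]
3.7167 [ 0.3746629   0.52663808 -0.32813029]
4.5167 0.013453162736064091 59.99661326408386 [-0.72980939  0.42033923 -0.58550404]
6.3333 0.01381797189415214 59.996116161346436 [ 0.16314078  0.51256066 -2.74430612] [ 0.05363053 -0.00634916 -0.01830602]
```

View pics/s1.png

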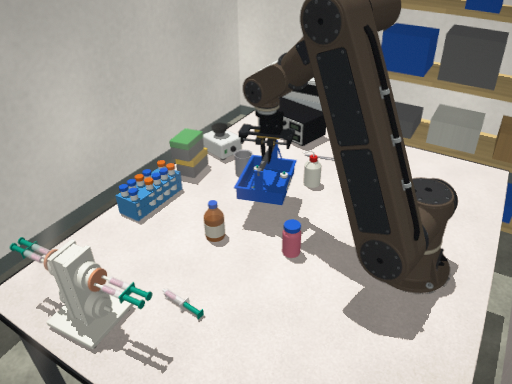

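The side view shows the tote held level in the gripper at (266,180), with two plugs visible at about (257,170) and (284,176). Now I'll tilt it in stages.

```bash
python3 - <<'E'
from h import *
import cv2
def go(w): 
    move_l(*pose(*w),v=.04); 
for w in [(.02,.12,6,0),(.04,.12,12,0),(.04,.12,18,0),(.04,.12,25,0)]:
    go(w); print(get_state()["time"])
dwell(.6)
for w in [(.05,.12,25,8),(.055,.12,21,16),(.06,.12,16,24)]:
    go(w); print(get_state()["time"])
dwell(.8)
s=get_state();print(s["gripper_width"],s["wrist_force"],s["torque"])
for n in ("scene","side"):
    p=grab_frame(n); cv2.imwrite(f"pics/{n}2.png",p["frame"])
    for q in ["handle","corner_pp","corner_pm","corner_mp","corner_mm","beaker","plug0"]:
        print(n,q,[(np.round(d["position"],3).tolist(),round(d["score"],2)) for d in landmark_of(p,q)[:5]])
a,b=[cv2.imread(f"pics/{n}2.png") for n in ("scene","side")]
cv2.imwrite("pics/c2.png",np.hstack([cv2.resize(a[150:300,170:320],(400,400),interpolation=2),cv2.resize(b[90:240,190:340],(400,400),interpolation=2)]))
E
```

```text
7.2083
7.8083
8.0667
8.3417
9.325
9.6333
9.95
0.013862006012263318 [-0.24239068 -0.50095169 -2.30395802] [-0.17058691 -0.63401254 -0.01115053]
scene handle [([0.533, 0.487, 0.0], 0.61), ([0.581, -0.083, 0.231], 0.6), ([0.598, -0.139, 0.087], 0.43)]
scene corner_pp [([0.579, 0.05, 0.132], 0.88)]
scene corner_pm [([0.567, -0.146, 0.098], 0.72), ([0.609, -0.148, 0.078], 0.71)]
scene corner_mp [([0.442, 0.016, 0.196], 0.56)]
scene corner_mm [([0.478, -0.188, 0.141], 0.92), ([0.598, -0.14, 0.089], 0.26)]
scene beaker [([0.741, -0.199, 0.003], 0.82)]
scene plug0 [([0.598, -0.139, 0.089], 0.52), ([0.571, -0.148, 0.1], 0.4)]
side handle [([0.579, -0.081, 0.232], 0.9), ([0.44, 0.013, 0.196], 0.33)]
side corner_pp [([0.578, 0.054, 0.133], 0.65)]
side corner_pm [([0.612, -0.152, 0.082], 0.85)]
side corner_mp [([0.439, 0.012, 0.197], 0.8)]
side corner_mm [([0.477, -0.188, 0.142], 0.72)]
side beaker [([0.745, -0.197, -0.003], 0.68)]
side plug0 [([0.527, 0.489, -0.002], 0.37)]
```

View pics/c2.png

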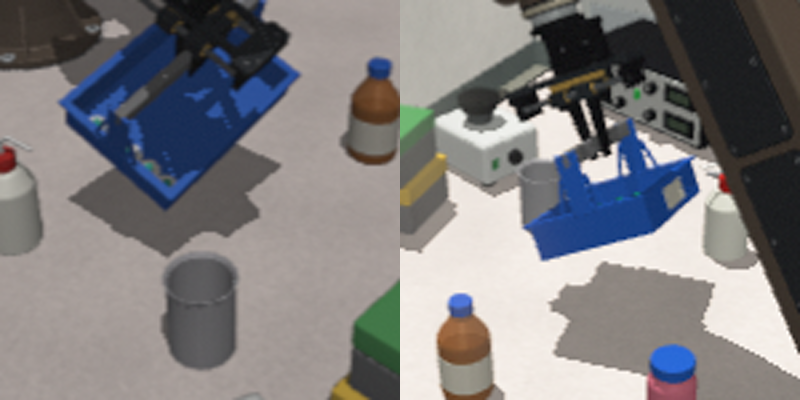

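Slopes read as about 24° along x and 14° along y. Two or three plugs are in the low corner (crop pixel 155,180), but one is still along the -y wall near corner_mm (98,118). I'll ease the y tilt and steepen x to free it.

```bash
cat > look.py <<'E'
from h import *
import cv2
def look(k):
    p=grab_frame("scene"); a=p["frame"]
    for q in ["corner_pp","corner_pm","corner_mm","plug0"]:
        print(q,[(np.round(d["position"],3).tolist(),round(d["score"],2)) for d in landmark_of(p,q)[:5]])
    cv2.imwrite(f"pics/c{k}.png",cv2.resize(a[150:270,170:330],(800,600),interpolation=2)); print(get_state()["time"])
E
python3 - <<'E'
from look import *
for w in [(.065,.12,11,28),(.07,.12,7,33),(.07,.12,6,36)]:
    move_l(*pose(*w),v=.04)
dwell(1); look(3)
E
```

```text
corner_pp [([0.557, 0.017, 0.108], 0.89), ([0.399, -0.002, -0.001], 0.62)]
corner_pm [([0.601, -0.182, 0.088], 0.6), ([0.606, 0.19, 0.004], 0.26)]
corner_mm [([0.485, -0.222, 0.18], 0.92), ([0.531, 0.488, -0.001], 0.23)]
plug0 [([0.52, -0.102, 0.144], 0.37)]
13.6583
```

View pics/c3.png

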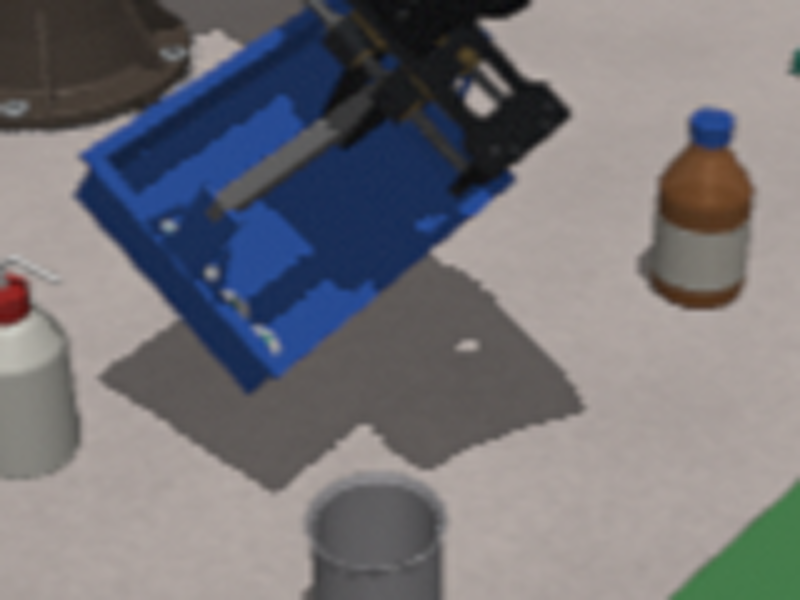

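All four plugs show in a row along the low -y wall, at crop pixels (170,225), (210,270), (235,300) and (265,338). The white spot at (467,345) looks like light through the shadow. I'll work out the plug positions in the tote frame.

```bash
cat >> look.py <<'E'
def intote(p,px,w):
    sh,up,a,b=w
    R=(Ro.from_euler('z',YAW,degrees=True)*Ro.from_euler('YX',[b,a],degrees=True)).as_matrix()
    o=H+U*sh+[0,0,up]-R@[0,0,.115]
    V=p["view"]; K=p["K"]; C=-V[:3,:3].T@V[:3,3]
    for u,v in px:
        n=np.array([(u-K[0,2])/K[0,0],(v-K[1,2])/K[1,1]]); m=n.copy()
        for _ in range(20): m=n/(1+p["k1"]*(m@m))
        d=R.T@(V[:3,:3].T@[m[0],-m[1],-1]); c=R.T@(C-o)
        t=(.016-c[2])/d[2]; q=c+t*d
        print("in tote",np.round(q*1000),"dist pm",round(1000*np.hypot(*(q[:2]-[.076,-.106]))))
E
python3 - <<'E'
from look import *
p=grab_frame("scene"); px=np.array([(170,225),(210,270),(235,300),(265,338),(275,375)])/5+[170,150]
intote(p,px,(.07,.12,6,36))
w=p["frame"][215:225,255:270]; print(w.max(axis=(0,1)), cv2.matchTemplate is not None)
q=[(np.round(d["position"],3).tolist(),round(d["score"],2)) for n in ("wrist","side") for d in landmark_of(grab_frame(n),"plug0")]
print(q)
E
```

```text
in tote [-26. -81.  16.] dist pm 105
in tote [ 10. -81.  16.] dist pm 70
in tote [ 34. -81.  16.] dist pm 49
in tote [ 63. -83.  16.] dist pm 26
in tote [ 84. -95.  16.] dist pm 14
[155 160 169] True
[([0.58, -0.089, 0.233], 0.56), ([0.546, -0.187, 0.139], 0.47), ([0.589, -0.178, 0.101], 0.41), ([0.567, -0.178, 0.121], 0.36)]
```

They form a row along the -y wall. The farthest is about 100–105 mm from the corner, which is too close to the limit. I'll reverse the y tilt briefly to break up the row, then gather them diagonally.

```bash
python3 - <<'E'
from look import *
for w in [(.07,.12,-1,34),(.07,.12,-8,32)]: move_l(*pose(*w),v=.04)
dwell(.5)
for w in [(.07,.12,2,30),(.07,.12,12,26),(.07,.12,22,22),(.07,.12,27,18)]: move_l(*pose(*w),v=.04)
dwell(.7)
for w in [(.07,.12,22,22),(.07,.12,18,24)]: move_l(*pose(*w),v=.04)
dwell(.5); look(4)
E
```

```text
corner_pp [([0.588, 0.047, 0.135], 0.83)]
corner_pm [([0.613, -0.152, 0.078], 0.81), ([0.484, -0.191, 0.138], 0.16)]
corner_mm [([0.484, -0.191, 0.138], 0.78)]
plug0 [([0.555, -0.153, 0.112], 0.6), ([0.576, -0.151, 0.097], 0.55), ([0.601, -0.144, 0.086], 0.51)]
18.1833
```

View pics/c4.png

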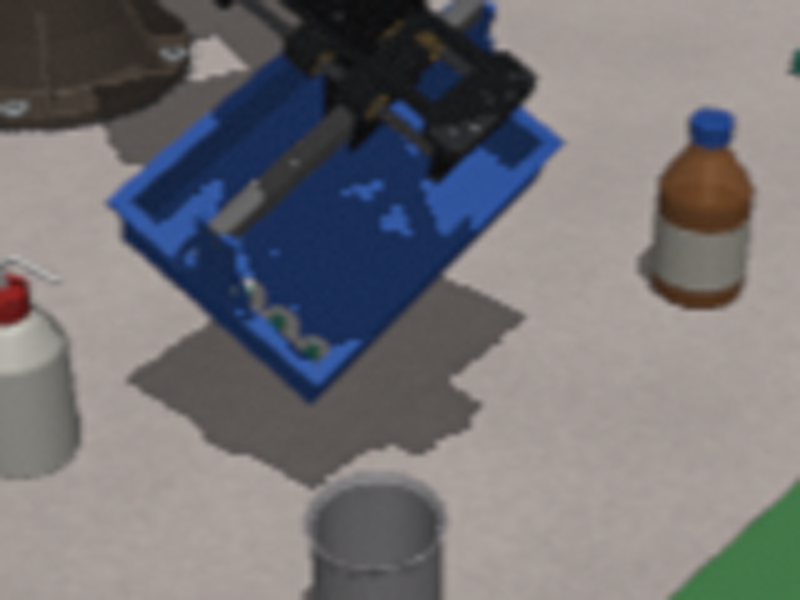

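Three plugs show at (245,285), (280,320) and (315,350). The fourth is probably behind the handle upright, so they are still in a row. I'll give a stronger reverse kick.

```bash
python3 - <<'E'
from look import *
for w in [(.07,.12,8,26),(.07,.12,-6,26),(.07,.12,-16,24)]: move_l(*pose(*w),v=.04)
dwell(.3)
for w in [(.07,.12,-6,24),(.07,.12,8,22),(.07,.12,20,16),(.07,.12,30,9)]: move_l(*pose(*w),v=.04)
dwell(.6)
for w in [(.07,.12,26,16),(.07,.12,22,20)]: move_l(*pose(*w),v=.04)
dwell(.5); look(5)
p=grab_frame("wrist"); cv2.imwrite("pics/w5.png",p["frame"])
E
```

```text
corner_pp [([0.593, 0.055, 0.147], 0.83)]
corner_pm [([0.622, -0.14, 0.075], 0.98)]
corner_mm [([0.485, -0.177, 0.13], 0.88)]
plug0 [([0.584, -0.142, 0.092], 0.56), ([0.606, -0.13, 0.085], 0.5)]
22.8917
```

View pics/c5.png

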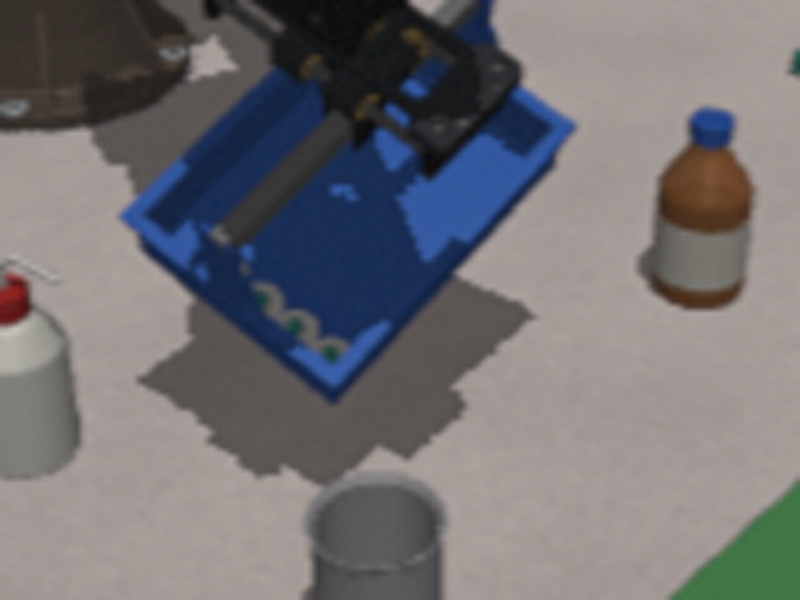

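View pics/w5.png

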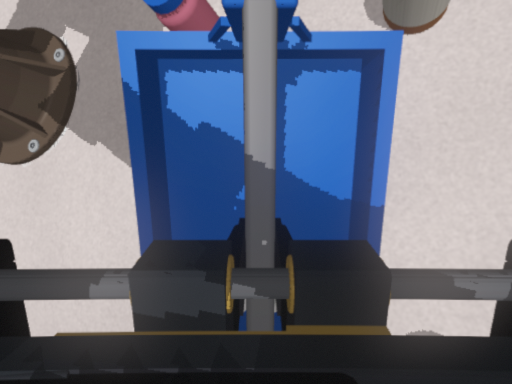

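```bash
python3 - <<'E'
from look import *
p=grab_frame("scene"); px=np.array([(245,267),(268,298),(298,325),(333,350),(338,378)])/5+[170,150]
intote(p,px,(.07,.12,22,20))
E
```

```text
in tote [-15. -80.  16.] dist pm 95
in tote [ 10. -87.  16.] dist pm 69
in tote [ 36. -88.  16.] dist pm 44
in tote [ 63. -87.  16.] dist pm 23
in tote [ 77. -99.  16.] dist pm 7
```

The row is close to touching, and a touching row would put the last plug at 99 mm. I'll compact it with an x tilt and almost no wall pressure, then check the fourth plug, which shows better in that pose.

```bash
python3 - <<'E'
from look import *
for w in [(.07,.12,12,28),(.07,.12,0,34),(.07,.12,-14,32)]: move_l(*pose(*w),v=.04)
dwell(.6)
p=grab_frame("scene"); cv2.imwrite("pics/k6.png",p["frame"][150:270,170:330])
for w in [(.07,.12,-2,34),(.07,.12,6,36)]: move_l(*pose(*w),v=.04)
dwell(.4); p=grab_frame("scene"); cv2.imwrite("pics/k7.png",p["frame"][150:270,170:330])
a,b=[cv2.resize(cv2.imread(f"pics/k{i}.png")[20:100,10:90],(400,400),interpolation=2) for i in (6,7)]
cv2.imwrite("pics/c6.png",np.hstack([a,b])); print(get_state()["time"])
E
```

```text
25.9
```

View pics/c6.png

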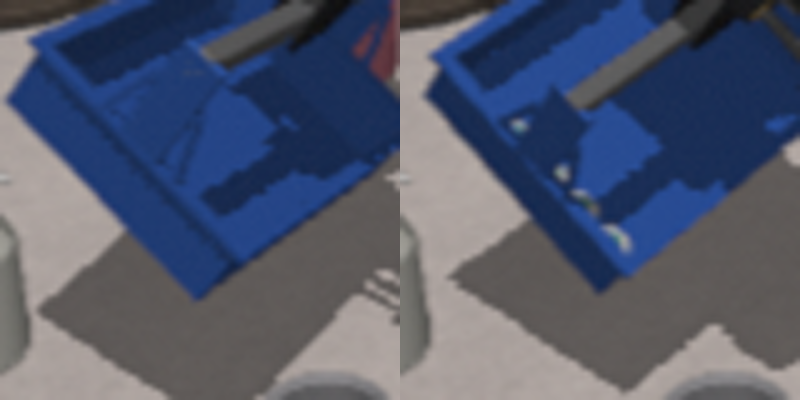

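In both frames the plugs stay lined up against the -y wall. The row is pressed together, with the upright hiding parts of the middle ones. This fits a touching row with the last plug at about 99 mm, inside 110. I'll return to a steady diagonal tilt, check and hand in.

```bash
python3 - <<'E'
from look import *
for w in [(.07,.12,11,30),(.07,.12,15,25)]: move_l(*pose(*w),v=.04)
dwell(1.2); look(8)
s=get_state(); print(s["gripper_width"],s["grip_force"],np.abs(s["joint_velocities"]).max())
p=grab_frame("side")
for q in ["corner_pm","corner_pp","corner_mm","beaker","media","wash"]: print(q,[(np.round(d["position"],3).tolist(),round(d["score"],2)) for d in landmark_of(p,q)[:2]])
E
```

```text
corner_pp [([0.584, 0.041, 0.129], 0.94)]
corner_pm [([0.613, -0.159, 0.08], 0.65)]
corner_mm [([0.483, -0.199, 0.144], 0.71), ([0.615, -0.158, 0.08], 0.56)]
plug0 [([0.603, -0.149, 0.086], 0.51), ([0.578, -0.158, 0.098], 0.38)]
27.8917
0.013736135458012758 59.99573528766632 0.0012713868520168514
corner_pm [([0.616, -0.166, 0.082], 0.94), ([0.399, 0.001, 0.003], 0.32)]
corner_pp [([0.582, 0.047, 0.13], 0.94), ([0.485, -0.196, 0.148], 0.16)]
corner_mm [([0.483, -0.201, 0.146], 0.73)]
beaker []
media [([0.346, 0.143, 0.002], 0.74)]
wash [([0.466, -0.271, -0.005], 0.81)]
```

View pics/c8.png

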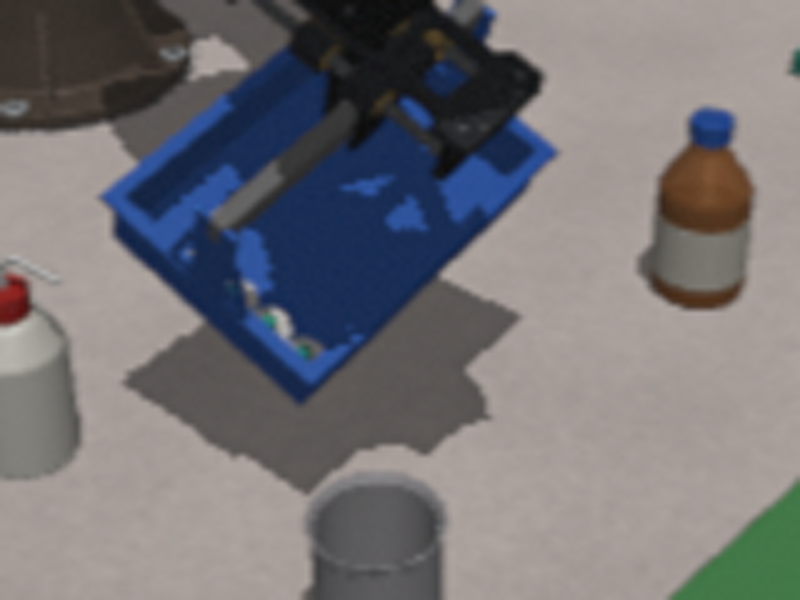

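```bash
python3 - <<'E'
from look import *
p=grab_frame("scene"); W=(.07,.12,15,25)
f=p["frame"][150:270,170:330].astype(int)
m=(f[...,2]>90)&(np.abs(f[...,0]-f[...,2])<70)   # whitish pixels
ys,xs=np.nonzero(m[44:74,32:68]); 
pts=sorted({(x+32,y+44) for x,y in zip(xs,ys) if x+32<56})
print(pts[:12])
intote(p,[(u+170,v+150) for u,v in pts[:12]],W)
print("blobs");intote(p,np.array([(187,253),(240,290),(275,320),(305,350),(305,378)])/5+[170,150],W)
E
```

```text
[(np.int64(32), np.int64(56)), (np.int64(32), np.int64(57)), (np.int64(32), np.int64(58)), (np.int64(32), np.int64(59)), (np.int64(32), np.int64(60)), (np.int64(32), np.int64(61)), (np.int64(32), np.int64(62)), (np.int64(32), np.int64(63)), (np.int64(32), np.int64(64)), (np.int64(32), np.int64(65)), (np.int64(32), np.int64(66)), (np.int64(32), np.int64(67))]
in tote [ -31. -116.   16.] dist pm 107
in tote [ -28. -118.   16.] dist pm 105
in tote [ -26. -120.   16.] dist pm 103
in tote [ -23. -123.   16.] dist pm 101
in tote [ -21. -125.   16.] dist pm 99
in tote [ -19. -127.   16.] dist pm 97
in tote [ -16. -130.   16.] dist pm 95
in tote [ -14. -132.   16.] dist pm 94
in tote [ -12. -134.   16.] dist pm 92
in tote [  -9. -137.   16.] dist pm 91
in tote [  -7. -139.   16.] dist pm 89
in tote [  -5. -141.   16.] dist pm 88
blobs
in tote [-32. -91.  16.] dist pm 109
in tote [  7. -86.  16.] dist pm 71
in tote [ 36. -85.  16.] dist pm 45
in tote [ 62. -87.  16.] dist pm 24
in tote [  75. -100.   16.] dist pm 6
```

Extending the stub spacing, (305,352) to (268,320) to (232,288), puts the fourth stub at about (196,257). The white sliver at (187,253) is the outer part of a plug there. That confirms a touching row with the last plug about 99 mm from the corner, and everything is at rest, so I'm handing in.

```bash
python3 -c "
from rig import *
print(sign_off())"
```

```text
the job is handed in; nothing more can be done
None
```

I handed the job in with the tote held steady in the gripper: about 25° down along its x and 15° along its y, the low corner about 80 mm above the bench and 133 mm from the beaker axis, no plug seen spilled, and the four plugs in a row from that corner, the farthest about 99 mm away (limit 110 mm) by extrapolation because the handle upright partly hid it.

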